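# Press a glued patch with the pedal press

### The arm

A 7-joint arm with a two-finger parallel gripper is mounted at the origin on the work surface. World frame = base frame: x ahead of the robot, y to its left, z up, the work surface at z = 0. Lengths are in m, angles in rad, forces in N, time in s.
With the tool pointing down it reaches from about 0.425 to 0.875 m from the base axis. Payload 9.9 kg.
Tool frame: the origin (TCP) lies between the finger pads, 19 mm behind the fingertips; this is the grasp point; z points along the fingers, x is the direction in which the jaws open and shut, and the axes are right-handed (so a half turn about z gives the same grasp; the last joint's range is limited). The gripper opens to 85 mm and grips with 20 to 120 N. Pads are 22 mm wide; open, the fingers measure 114 mm over their backs; the gripper's body (76 mm by 85 mm) begins 54 mm behind the grasp point. The pads swing forward as they close: fully open they stand 13 mm farther back than shut.
Start: joints at [-1.307, 0.576, 0.025, 1.437, -0.015, 1.129, -0.057], TCP at [0.23, 0.635, 0.25] pointing down, gripper open.
Joint ranges: [-2.76, 2.76], [-0.34, 2.15], [-1.52, 1.57], [0.19, 2.46], [-1.09, 4.23], [0.17, 1.99], [-2.82, 2.82]. Speed limits (rad/s): [2.22, 2.22, 3.01, 3.01, 3.14, 3.14, 3.14].

### API

Orientations are given as a 3x3 rotation matrix whose columns are the frame's x, y, z axes.
In Python, from station import ctrl, vision, spotter gives the robot as it stands. The module is installed in compiled form; this text tells all that it offers.
- The arm moves only by the tool move_arm, never from a script. Its argument "series" is a list that holds one entry, the list of rows, each a list of 7 numbers: the shift along the tool's x, y, z in m, then the turn, a rotation vector about the tool's x, y, z in rad, then the finger opening in m, from 0 to 0.0854. A call has 1 to 10 rows; each row shifts and turns the commanded pose from where the row before left it, along the tool's axes as they then stand; what a row does not reach is not made up. A row lasts 1/10 s, in which the tool goes at most 50 mm and 8.59 degrees, less where a joint would pass 70% of its speed; a pose out of reach is approached as far as the arm can. A call with a gripper value outside its range is refused whole. The fingers move at their own pace and stop on an object; "squeeze" is the grip in N (left out, the last holds). Time passes only in rows, so rows that do not move let the fingers close. It gives the time, the measured TCP pose, the force and the opening at its end, in the units of the state.
- ctrl.get_obs(): the state, without advancing time (a new reading comes with each control period).
- vision.read_camera(name): name is "side" or "top"; returns a dict with "img" (420x560x3 uint8, blue, green, red), "fx", "fy", "cx", "cy" (pixels), "R" (3x3) and "t" (3): a world point X has camera coordinates R X + t. Camera axes: x right, y down, z forward; pixel columns grow to the right and rows downward; lengths in m; the calibration is good to about 2 mm. A picture is of the moment at which its call begins. There is no depth.
- ctrl.close_job(): hands the job in, once; it reports no verdict.
Trained networks look in the newest picture that a camera, given by its name, has taken for a name from the list of things; names that differ only in an ending like _2 or _b are one class to them, and where a whole thing is asked for, a point or a joint stands for the part that bears it (a point fixed in the world has none). Each returns a list of dicts, best first, with "confidence" (0 to 1); they miss things now and then, are a little off and sometimes report something else, mostly with a low value. They report only what shows in the picture. A call takes as long as a camera call. They do not tell look-alikes from the thing itself.
- spotter.spot_in(camera, target): "rect" ([left, top, right, bottom] in pixels, round what is visible of it).
- spotter.landmark_of(camera, target): "point" ([column, row] in pixels: a listed point, or the origin of a listed thing).
The state is a dict: "time_s": time; "joints": joint angles; "joint_velocities": joint speeds; "joint_torque": joint torques, N m; "position": TCP position; "ee_rot": TCP orientation; "ft_force": force on the tool from outside, world axes, zero at the start; "wrist_torque": the same for the moment, N m; "finger_gap": finger opening in m.
Only numpy, scipy, OpenCV 4.12 (cv2) and the standard library are available. Lean on these libraries where they do the work, as an engineer would, in place of code of your own. Each camera call takes 0.05 s, during which the arm holds its last target. There are 200 camera calls.

### The job

Lay the wooden rail flat on the press bed with its round glued patch centred under the press pad, and turn the dial on the press head until its pointer stands at the zero mark (these two in either order). Then press the pedal right down to its stop, hold it down for two seconds so that the pad presses the patch, and let it come back up, leaving the rail in the press and the dial at zero. Do not shift the chisel, glue bottle or mallet.

Things in the scene. Friction and masses are not known exactly. Their poses are not given: they have to be found in the camera images.
- press: Grey C-frame press fixed to the bench, base 300 x 250 x 12 mm. Origin on the bench under the bed's middle; x points away from the robot, y left. Bed: dark steel block 200 (x) x 80 (y) mm about the origin, top at z = 30. Back stop at the bed's far end: face at x = 80, 25 mm high. Head overhead: x 15 to 150, 70 wide, z 100 to 150, carried by a column at x 100 to 150. Pedal on the right (y = -125).
- press_bed (a point): Point on the bed's top exactly below the pad's axis (x = 40, y = 0, z = 30 mm in the press frame); the patch belongs here. With the rail straight along the press's x and its end against the back stop, the patch lies here.
- press_pad: Round rubber pad, 50 mm diameter, 12 mm thick, under the press head (press x = 40, y = 0); origin at the centre of its underside, 36 mm above the bed at rest. The pedal drives it straight down about 20 mm; with the rail in place it meets the rail after 16 mm and then presses on it by its own spring.
- rail: Loose wooden rail, 200 x 45 x 20 mm (x, y, z), 0.12 kg; origin at the centre of its underside, x along its length towards the end with the patch. The only bar of this size with a round dark wood patch let into its top.
- rail_patch (a point): Centre of the round glued patch (26 mm diameter, flush) on the rail's top, 60 mm from the rail's middle along its x, 40 mm from its end.
- dial (a joint): Turn of the dial knob in rad about the vertical: 0 when its pointer stands at the zero mark, positive anticlockwise seen from above; turns freely with light friction from -1.6 to 1.6. It starts well to the positive side.
- dial_grip (a point): Point on the dial knob's axis at the height to grip (TCP). The dial lies on top of the press head. The knob has an upright black bar 56 mm long, 16 mm wide, 30 mm high, its top 8 mm above this point, on a disc of 60 mm diameter whose top is 22 mm below it. The point's -x axis runs along the bar to the pointer.
- dial_pointer (a point): Tip of the steel pointer, 42 mm from the dial's axis.
- dial_zero (a point): The zero mark: the one broad black tick (8 mm wide, 15 mm long; the others are thin) at the rim of the white dial face (100 mm diameter), on the side towards the pedal end of the press (press -x); this point is 40 mm from the dial's axis.
- pedal (a joint): Angle of the pedal in rad: 0 released (up), 0.28 at its stop (plate level). A spring returns it; it takes about 10 to 15 N at the tread to reach the stop.
- pedal_tread (a point): Middle of the rubber tread on top of the pedal, where to press. Pedal: steel plate 180 x 90 mm, hinged at its far end 150 mm from here along press +x, at 30 mm height; its free end, 30 mm from here towards press -x, stands 50 mm higher when released. At the stop this point is about 37 mm above the bench.
- chisel: Wood chisel, 245 mm long, lying beside the rail, wooden handle 28 mm thick to its -x; origin under the middle. Leave it alone.
- glue_bottle: White glue bottle standing upright, 64 mm diameter, 170 mm high; origin under its centre. Leave it alone.
- mallet: Wooden carpenter's mallet lying on the bench, head 70 x 120 x 75 mm, 255 mm long in all; origin under the middle of its length. Leave it alone.
Not all that is in view belongs to the job. What is shaped like the rail but pink or white is not meant.

How it is judged:
By the outcome, as a careful person would: the job done as asked, in the order asked, and still so for the second after the job is handed in, with the robot touching nothing.
It also fails if it takes over 72 s, if anything falls off the work surface, if the arm or the gripper's body presses on something with over 40 N, if the wrist force passes 120 N, or if a joint passes its speed limit or range.

## Working session

There is one attempt and no reset: what is moved stays moved. The work goes in short steps, Python scripts to look and compute and a tool call to move; the robot and the scene stay as the last step left them, time stands still between calls to the robot, and variables do not carry over. Pictures are saved under pics/ and viewed, about 8 in all and at most 12, crops included, and the job is handed in when it is done.

Besides the shell and the picture viewer there is one more tool, called after "Request:" by a JSON object that holds its "method" and its "body". move_arm: Moves the arm, as the interface text tells. Its arguments: {"type":"object","properties":{"series":{"type":"array"},"squeeze":{"type":"number"}},"required":["series"]}

```bash
mkdir -p pics; ls
cat > h.py <<'E'
import numpy as np, cv2
from station import ctrl, vision, spotter
def cam(n): return vision.read_camera(n)
def ray(c,p):
    d=c["R"].T@np.array([(p[0]-c["cx"])/c["fx"],(p[1]-c["cy"])/c["fy"],1.]); return -c["R"].T@np.array(c["t"]),d
def onz(c,p,z):
    o,d=ray(c,p); return o+d*(z-o[2])/d[2]
def tri(cs,ps):
    A=np.zeros((3,3));b=np.zeros(3);L=[]
    for c,p in zip(cs,ps):
        o,d=ray(c,p);d=d/np.linalg.norm(d);P=np.eye(3)-np.outer(d,d);A+=P;b+=P@o;L.append((o,P))
    X=np.linalg.solve(A,b);return X,max(np.linalg.norm(P@(X-o)) for o,P in L)
def proj(c,X):
    v=c["R"]@np.array(X)+c["t"];return np.array([c["fx"]*v[0]/v[2]+c["cx"],c["fy"]*v[1]/v[2]+c["cy"]])
E
python3 - <<'E'
from h import *
C={n:cam(n) for n in("top","side")}
for n,c in C.items():
    cv2.imwrite(f"pics/{n}0.png",c["img"]); print(n,c["fx"],"campos",-c["R"].T@np.array(c["t"]))
for t in ["press","press_bed","press_pad","rail","rail_patch","dial_grip","dial_pointer","dial_zero","pedal_tread","chisel","glue_bottle","mallet"]:
    ps={}
    for n in C:
        L=spotter.landmark_of(n,t)[:3]; print(t,n,[(np.round(l["point"]).tolist(),round(l["confidence"],2)) for l in L])
        if L: ps[n]=L[0]["point"]
    if len(ps)==2: X,e=tri([C[n] for n in ps],ps.values()); print("   ",X.round(3),round(e,4))
E
```

```text
pics
top 511.78233504822794 campos [0.27385944 0.02210666 1.47496993]
side 468.7682607041757 campos [-0.11593691 -0.84331584  0.7721678 ]
press top [([299.0, 194.0], 0.81)]
press side [([309.0, 248.0], 0.84)]
    [ 0.57  -0.054  0.007] 0.0034
press_bed top [([303.0, 175.0], 0.79)]
press_bed side [([323.0, 236.0], 0.66)]
    [ 0.618 -0.063  0.03 ] 0.0009
press_pad top [([301.0, 173.0], 0.62)]
press_pad side []
rail top [([102.0, 195.0], 0.81), ([210.0, 204.0], 0.8), ([212.0, 290.0], 0.71)]
rail side [([179.0, 247.0], 0.97), ([202.0, 175.0], 0.7), ([244.0, 216.0], 0.65)]
    [ 0.563  0.679 -0.404] 0.0621
rail_patch top [([211.0, 183.0], 0.79), ([210.0, 304.0], 0.7), ([87.0, 178.0], 0.58)]
rail_patch side [([157.0, 244.0], 0.87), ([260.0, 206.0], 0.76), ([205.0, 164.0], 0.72)]
    [ 0.426  0.234 -0.004] 0.1682
dial_grip top [([304.0, 157.0], 0.82)]
dial_grip side [([326.0, 186.0], 0.81), ([320.0, 238.0], 0.6)]
    [ 0.627 -0.055  0.184] 0.0026
dial_pointer top [([312.0, 175.0], 0.73)]
dial_pointer side [([322.0, 198.0], 0.85)]
    [ 0.587 -0.079  0.171] 0.0014
dial_zero top [([305.0, 175.0], 0.91), ([301.0, 174.0], 0.6)]
dial_zero side [([318.0, 200.0], 0.95), ([311.0, 252.0], 0.73)]
    [ 0.591 -0.062  0.155] 0.0014
pedal_tread top [([340.0, 216.0], 0.71)]
pedal_tread side [([315.0, 254.0], 0.74)]
    [ 0.495 -0.165  0.087] 0.0015
chisel top [([303.0, 173.0], 0.17)]
chisel side [([221.0, 197.0], 0.57), ([329.0, 185.0], 0.27)]
    [ 0.464 -0.01   0.23 ] 0.1153
glue_bottle top [([181.0, 142.0], 0.68), ([212.0, 183.0], 0.22)]
glue_bottle side [([274.0, 186.0], 0.87)]
    [ 0.716  0.302 -0.004] 0.001
mallet top [([448.0, 243.0], 0.71)]
mallet side [([395.0, 378.0], 0.74), ([221.0, 199.0], 0.56)]
    [ 0.436 -0.487  0.004] 0.0008
```

Run:
```python
import cv2
t=cv2.imread("pics/top0.png")
cv2.imwrite("pics/a.png",cv2.resize(t[110:335,60:360],None,fx=2.66,fy=2.66,interpolation=cv2.INTER_CUBIC))
```

```text
(no output)
```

View pics/a.png

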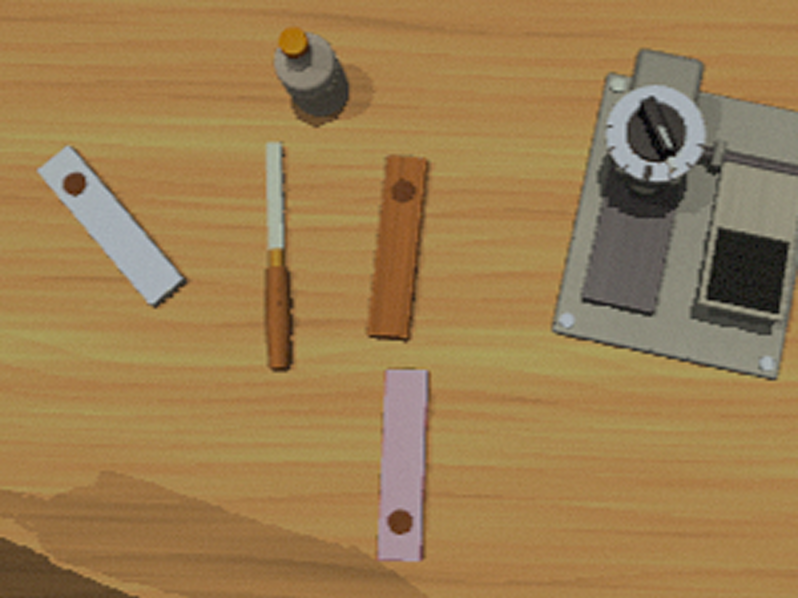

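View pics/side0.png

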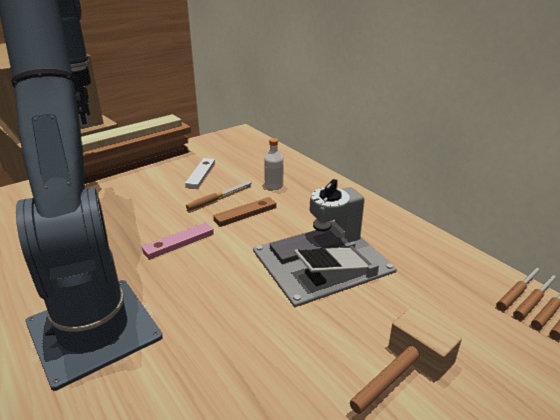

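Candidates for the rail in the top view are white (87,178), pink (210,304) and brown wood (211,183). The enlarged crop shows that the brown wooden one, with its dark patch at the far end, is the rail meant. The press is at about (299,194), its dial at (304,157), with the broad tick at about (304,175) and the pointer lower right of the axis. Next I'll refine the poses by fitting edges.

```bash
cat > fit.py <<'E'
from h import *
from scipy.optimize import minimize
def grads(C):
    return {n:np.hypot(*[cv2.Sobel(cv2.GaussianBlur(cv2.cvtColor(c["img"],cv2.COLOR_BGR2GRAY).astype(np.float32),(0,0),.8),cv2.CV_32F,a,1-a) for a in(0,1)]) for n,c in C.items()}
def pts(segs,n=40):
    s=np.linspace(.04,.96,n)[:,None]; return np.vstack([np.array(a)*(1-s)+np.array(b)*s for a,b in segs])
def world(p,P):
    c,s=np.cos(p[2]),np.sin(p[2]); return P@np.array([[c,-s,0],[s,c,0],[0,0,1]]).T+[p[0],p[1],0]
def score(c,g,X):
    v=X@np.array(c["R"]).T+np.array(c["t"]); m=np.stack([c["fx"]*v[:,0]/v[:,2]+c["cx"],c["fy"]*v[:,1]/v[:,2]+c["cy"]],1).astype(np.float32)
    return cv2.remap(g,m[:,:1],m[:,1:],cv2.INTER_LINEAR).mean()
def fit(C,G,segs,p0,zoff=0):
    best=None;P=pts(segs)+[0,0,zoff]
    f=lambda p:-sum(score(C[n],G[n],world(p,P)) for n in C)
    r=np.random.default_rng(0)
    for k in range(25):
        q=np.array(p0)+r.normal(size=3)*[.006,.006,.04]*(k>0)
        o=minimize(f,q,method="Nelder-Mead",options=dict(initial_simplex=q+np.vstack([np.zeros(3),np.diag([.004,.004,.03])]),xatol=1e-5))
        if best is None or o.fun<best.fun: best=o
    return best.x,-best.fun
def box(x0,x1,y0,y1,z): return [((x0,y0,z),(x1,y0,z)),((x1,y0,z),(x1,y1,z)),((x1,y1,z),(x0,y1,z)),((x0,y1,z),(x0,y0,z))]
RAIL=box(-.1,.1,-.0225,.0225,.02)
BED=[((-.1,-.04,.03),(-.1,.04,.03)),((-.1,.04,.03),(-.02,.04,.03)),((-.1,-.04,.03),(-.02,-.04,.03))]
E
python3 - <<'E'
from fit import *
C={n:cam(n) for n in("top","side")};G=grads(C)
T={n:{n:C[n]} for n in C}
X=onz(C["top"],(211.5,181.5),.02); Y=onz(C["top"],(204.5,226),.02); print("patch",X,"end mid",Y)
yaw=np.arctan2(*(X-Y)[1::-1]); c0=X[:2]-.06*np.array([np.cos(yaw),np.sin(yaw)])
for k in (C,T["top"],T["side"]):
    print("rail",list(k),fit(k,G,RAIL,[*c0,yaw]))
    print("bed",list(k),fit(k,G,BED,[.57,-.054,-.19]))
for p in [(268.6,234),(351.7,252),(288.6,138.2)]: print("base corner",onz(C["top"],p,.012))
t=C["top"]["img"]; cv2.imwrite("pics/b.png",np.hstack([cv2.resize(C[n]["img"][r:r+44,q:q+40],None,fx=9.5,fy=9.5,interpolation=cv2.INTER_CUBIC) for n,r,q in(("top",138,285),("side",172,308))]))
E
```

```text
patch [0.59338719 0.20207317 0.02      ] end mid [0.46258945 0.21555423 0.02      ]
rail ['top', 'side'] (array([ 0.5300536 ,  0.20315053, -0.06159134]), np.float64(303.1604919433594))
bed ['top', 'side'] (array([ 0.56410158, -0.05439544, -0.21870134]), np.float64(332.2671813964844))
rail ['top'] (array([ 0.52956612,  0.20350513, -0.05809157]), np.float64(130.7422637939453))
bed ['top'] (array([ 0.56642248, -0.05146645, -0.18289254]), np.float64(161.65261840820312))
rail ['side'] (array([ 0.52017861,  0.17823956, -0.06728289]), np.float64(247.6168975830078))
bed ['side'] (array([ 0.56107037, -0.05706888, -0.22990667]), np.float64(216.13473510742188))
base corner [0.44584646 0.03162395 0.012     ]
base corner [ 0.40101264 -0.2074718   0.012     ]
base corner [ 0.73369691 -0.01917045  0.012     ]
```

View pics/b.png

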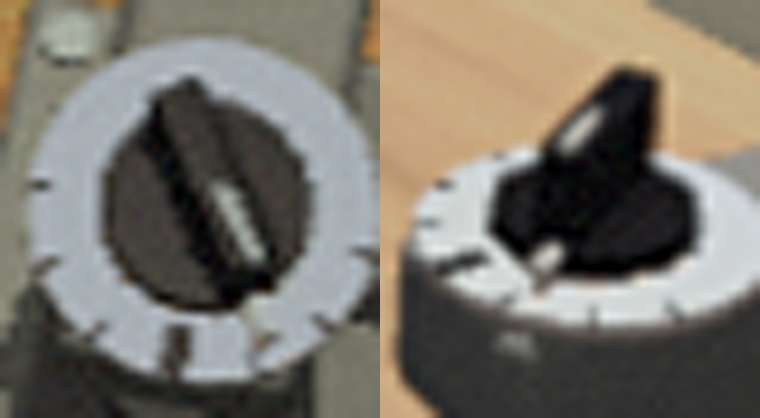

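The dial crop shows the broad zero tick at about (303.6,174.8) in the top image and the pointer tip at about (312.6,174.3). I'll measure the face ellipse and the angles properly.

```bash
cat > dial.py <<'E'
from h import *
from scipy.optimize import least_squares
def face(C,init=(.627,-.06,.155)):
    o={}
    for n,c in C.items():
        u=proj(c,init); x0,y0=int(u[0])-35,int(u[1])-35
        im=c["img"][y0:y0+70,x0:x0+70].astype(int); m=((im[...,0]>150)&(im[...,0]>im[...,2]-12)).astype(np.uint8)
        k,l,st,_=cv2.connectedComponentsWithStats(m); i=1+np.argmax(st[1:,4])
        h=cv2.convexHull(np.argwhere(l==i)[:,::-1].astype(np.float32).reshape(-1,1,2)); e=cv2.fitEllipse(h); o[n]=(np.array(e[0])+[x0,y0],e[1],h.reshape(-1,2)+[x0,y0])
    return o
E
python3 - <<'E'
from dial import *
C={n:cam(n) for n in("top","side")};F=face(C)
for n in F: print(n,F[n][0],F[n][1])
# fit circle r=.05 centre xyz to hull points of both
def res(p): 
    r=[]
    for n in C:
        for q in F[n][2]: X=onz(C[n],q,p[2]); r.append(np.hypot(*(X[:2]-p[:2]))-.05)
    return r
s=least_squares(res,[.627,-.06,.155],loss="soft_l1",f_scale=.003); p=s.x; print("face circle",p,np.std(s.fun)); 
print("tri",tri([C[n] for n in F],[F[n][0] for n in F]))
B={"top":((303.6,174.8),(312.6,174.3)),"side":((308+460/9.5-40+0,172+262/9.5),(308+(545-380)/9.5,172+275/9.5))}
for n in C:
    for z in (p[2],):
        for q in B[n]:
            d=onz(C[n],q,z)[:2]-p[:2]; print(n,np.hypot(*d),np.arctan2(-d[1],-d[0]))
# bar top edge ends in top image
a=onz(C["top"],(285+178/9.5,138+88/9.5),p[2]+.034);b=onz(C["top"],(285+258/9.5,138+270/9.5),p[2]+.034);print(a,b,np.arctan2(*(a-b)[1::-1]))
o=ctrl.get_obs();print(o["position"],o["ee_rot"],o["finger_gap"],o["time_s"])
E
```

```text
top [305.86756897 159.56081009] (35.40793228149414, 36.815391540527344)
side [330.39821243 196.28081131] (18.429183959960938, 38.150733947753906)
face circle [ 0.63290762 -0.06320074  0.15330123] 0.0013166591535624342
tri (array([ 0.63282527, -0.0633956 ,  0.15254659]), np.float64(0.001297241382871971))
top 0.0436771392124412 -0.135445411268227
top 0.04493743374163976 0.4111368517531615
side 0.04117511449087486 -0.17843964514899296
side 0.02889843198742672 0.42108244241355197
[ 0.65524452 -0.05428716  0.18730123] [ 0.6044636  -0.0770445   0.18730123] 0.42131234868078987
[0.23006415 0.63457018 0.24999014] [[ 3.40892280e-01  9.40102363e-01 -1.92557212e-05]
 [ 9.40102362e-01 -3.40892281e-01 -4.16336419e-05]
 [-4.57040118e-05 -3.90976190e-06 -9.99999999e-01]] 0.08527607907104755 1.5
```

Create go.py:
```python
import sys,numpy as np
from station import ctrl
# usage: go.py x y z yaw_of_tool_x ; prints shift in tool axes now and turn about tool z
o=ctrl.get_obs();R=np.array(o["ee_rot"]);a=list(map(float,sys.argv[1:]))
d=R.T@(np.array(a[:3])-o["position"]);y=np.arctan2(R[1,0],R[0,0])
print("t",o["time_s"],"shift",d.round(4),"turn_z",round((y-a[3]+np.pi/2)%np.pi-np.pi/2,4),"pos",np.round(o["position"],4),"F",np.round(o["ft_force"],1),"gap",round(o["finger_gap"],4),"tilt",R[:,2].round(3))
```

```text
(no output)
```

Request:
{"method": "move_arm", "body": {"series": [[[-0.031, 0.038, 0, 0, 0, 0, 0.085], [-0.031, 0.038, 0, 0, 0, 0, 0.085], [-0.031, 0.038, 0, 0, 0, 0, 0.085], [-0.031, 0.038, 0, 0, 0, 0, 0.085], [-0.031, 0.038, 0, 0, 0, 0, 0.085], [-0.031, 0.038, 0, 0, 0, 0, 0.085], [-0.031, 0.038, 0, 0, 0, 0, 0.085], [-0.031, 0.038, 0, 0, 0, 0, 0.085], [-0.031, 0.038, 0, 0, 0, 0, 0.085], [-0.005, 0.01, 0, 0, 0, 0, 0.085]]], "squeeze": 40}}

```text
time_s: 2.5
position: [0.467, 0.2415, 0.2505]
ee_rot: [[0.348, 0.937, 0.002], [0.937, -0.348, -0.002], [-0.001, 0.002, -1.0]]
ft_force: [0.6, -0.8, -0.1]
finger_gap: 0.085
```

```bash
python3 go.py .490 .2055 .023 1.511
```

```text
t 2.5 shift [-0.0254  0.0336  0.2276] turn_z -0.2959 pos [0.467  0.2415 0.2505] F [ 0.6 -0.8 -0.1] gap 0.085 tilt [ 0.002 -0.002 -1.   ]
```

Request:
{"method": "move_arm", "body": {"series": [[[-0.025, 0.034, 0.02, 0, 0, 0, 0.085], [0, 0, 0.04, 0, 0, -0.148, 0.085], [0, 0, 0.05, 0, 0, -0.148, 0.085], [0, 0, 0.05, 0, 0, 0, 0.085], [0, 0, 0, 0, 0, 0, 0.085]]]}}

```text
time_s: 3.0
position: [0.4842, 0.2114, 0.0849]
ee_rot: [[0.051, 0.999, -0.009], [0.999, -0.052, -0.004], [-0.005, -0.009, -1.0]]
ft_force: [-0.2, 0.2, 0.6]
finger_gap: 0.0851
```

```bash
python3 go.py .490 .2055 .023 1.511
```

```text
t 3.0 shift [-0.0053  0.0067  0.0618] turn_z 0.0083 pos [0.4842 0.2114 0.0849] F [-0.2  0.2  0.6] gap 0.0851 tilt [-0.009 -0.004 -1.   ]
```

Request:
{"method": "move_arm", "body": {"series": [[[-0.005, 0.006, 0.02, 0, 0, 0.008, 0.085], [0, 0, 0.02, 0, 0, 0, 0.085], [0, 0, 0, 0, 0, 0, 0.085], [0, 0, 0, 0, 0, 0, 0.085]]]}}

```text
time_s: 3.4
position: [0.494, 0.2079, 0.0518]
ee_rot: [[0.06, 0.998, 0.001], [0.998, -0.06, 0.001], [0.001, 0.001, -1.0]]
ft_force: [-0.6, -0.1, 0.4]
finger_gap: 0.0851
```

```bash
python3 go.py .490 .2055 .023 1.511
```

```text
t 3.4 shift [-0.0027 -0.0039  0.0288] turn_z 0.0 pos [0.494  0.2079 0.0518] F [-0.6 -0.1  0.4] gap 0.0851 tilt [ 0.001  0.001 -1.   ]
```

Request:
{"method": "move_arm", "body": {"series": [[[-0.003, -0.004, 0.015, 0, 0, 0, 0.085], [0, 0, 0.014, 0, 0, 0, 0.085], [0, 0, 0, 0, 0, 0, 0.06], [0, 0, 0, 0, 0, 0, 0.03], [0, 0, 0, 0, 0, 0, 0.03], [0, 0, 0, 0, 0, 0, 0.03], [0, 0, 0, 0, 0, 0, 0.03], [0, 0, 0, 0, 0, 0, 0.03]]]}}

```text
time_s: 4.2
position: [0.49, 0.2052, 0.0227]
ee_rot: [[0.059, 0.998, 0.002], [0.998, -0.059, 0.001], [0.001, 0.002, -1.0]]
ft_force: [-0.8, -0.1, 9.5]
finger_gap: 0.0439
```

```bash
python3 go.py .490 .2055 .15 1.389
```

```text
t 4.2 shift [ 0.0005  0.0002 -0.1273] turn_z 0.1226 pos [0.49   0.2052 0.0227] F [-0.8 -0.1  9.5] gap 0.0439 tilt [ 0.002  0.001 -1.   ]
```

Request:
{"method": "move_arm", "body": {"series": [[[0, 0, -0.03, 0, 0, 0, 0.03], [0, 0, -0.05, 0, 0, 0, 0.03], [-0.02, 0, -0.02, 0, 0, 0.06, 0.03], [-0.045, -0.01, 0, 0, 0, 0.062, 0.03], [-0.045, -0.01, 0, 0, 0, 0, 0.03], [-0.045, -0.01, 0, 0, 0, 0, 0.03], [-0.04, -0.01, 0, 0, 0, 0, 0.03], [0, 0, 0, 0, 0, 0, 0.03], [0, 0, 0, 0, 0, 0, 0.03]]]}}

```text
time_s: 5.1
position: [0.4198, 0.0178, 0.1219]
ee_rot: [[0.183, 0.983, 0.001], [0.983, -0.183, 0.0], [0.0, 0.001, -1.0]]
ft_force: [1.0, 0.2, -3.0]
finger_gap: 0.0438
```

```bash
python3 go.py .430 -.0265 .062 1.389
python3 - <<'E'
from h import *
c=cam("top");s=cam("side")
cv2.imwrite("pics/c.png",np.hstack([cv2.resize(c["img"][130:270,220:360],(400,400)),cv2.resize(s["img"][140:300,200:360],(400,400))]))
E
```

```text
t 5.1 shift [-0.0417  0.0181  0.0599] turn_z -0.0025 pos [0.4198 0.0178 0.1219] F [ 1.   0.2 -3. ] gap 0.0438 tilt [ 0.001  0.    -1.   ]
```

View pics/c.png

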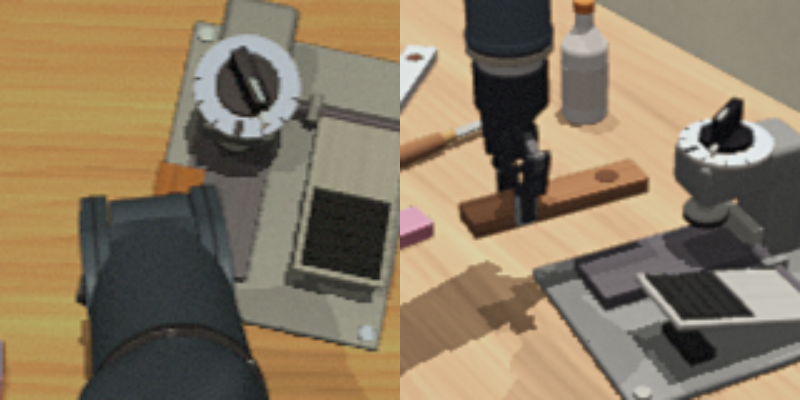

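The rail is held level with its patch end forward, at about (600,180) in the right panel. I'll align it with the press axis and lower it in front of the head.

Request:
{"method": "move_arm", "body": {"series": [[[-0.021, 0.009, 0, 0, 0, -0.003, 0.03], [-0.021, 0.009, 0, 0, 0, 0, 0.03], [0, 0, 0, 0, 0, 0, 0.03], [0, 0, 0.03, 0, 0, 0, 0.03], [0, 0, 0.028, 0, 0, 0, 0.03], [0, 0, 0, 0, 0, 0, 0.03], [0, 0, 0, 0, 0, 0, 0.03]]]}}

```text
time_s: 5.9
position: [0.4298, -0.025, 0.0631]
ee_rot: [[0.176, 0.984, -0.001], [0.984, -0.176, 0.0], [-0.0, -0.001, -1.0]]
ft_force: [-0.7, -0.2, -1.3]
finger_gap: 0.0441
```

```bash
python3 go.py .430 -.0265 .062 1.389
python3 - <<'E'
from h import *
c=cam("top");s=cam("side")
cv2.imwrite("pics/d.png",np.hstack([cv2.resize(c["img"][130:230,250:350],(400,400)),cv2.resize(s["img"][190:290,250:350],(400,400))]))
E
```

```text
t 5.9 shift [-0.0015  0.0004  0.0011] turn_z 0.0046 pos [ 0.4298 -0.025   0.0631] F [-0.7 -0.2 -1.3] gap 0.0441 tilt [-0.001  0.    -1.   ]
```

View pics/d.png

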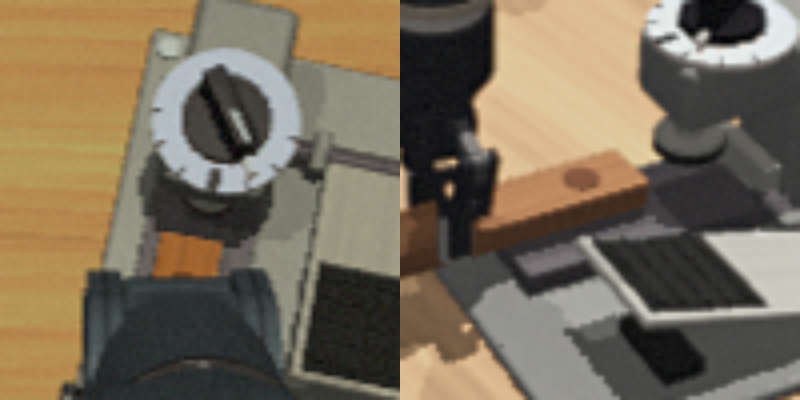

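Request:
{"method": "move_arm", "body": {"series": [[[-0.0015, 0.025, 0.001, 0, 0, 0.0045, 0.03], [0, 0.025, 0, 0, 0, 0, 0.03], [0, 0.02, 0.0, 0, 0, 0, 0.03], [0, 0, 0.007, 0, 0, 0, 0.03], [0, 0, 0, 0, 0, 0, 0.03], [0, 0, 0, 0, 0, 0, 0.03]]]}}

```text
time_s: 6.6
position: [0.4974, -0.0398, 0.0554]
ee_rot: [[0.182, 0.983, -0.001], [0.983, -0.182, 0.0], [-0.0, -0.001, -1.0]]
ft_force: [0.2, 0.2, -1.8]
finger_gap: 0.0439
```

```bash
python3 go.py .507 -.0406 .055 1.389
```

```text
t 6.6 shift [0.001  0.0095 0.0004] turn_z -0.0012 pos [ 0.4974 -0.0398  0.0554] F [ 0.2  0.2 -1.8] gap 0.0439 tilt [-0.001  0.    -1.   ]
```

Request:
{"method": "move_arm", "body": {"series": [[[0.001, 0.004, 0, 0, 0, 0, 0.03], [0, 0.003, 0, 0, 0, 0, 0.03], [0, 0, 0, 0, 0, 0, 0.03]]]}}

```text
time_s: 6.9
position: [0.5061, -0.0403, 0.0552]
ee_rot: [[0.182, 0.983, 0.001], [0.983, -0.182, -0.0], [0.0, 0.001, -1.0]]
ft_force: [-1.2, -0.6, -1.7]
finger_gap: 0.044
```

Request:
{"method": "move_arm", "body": {"series": [[[0, 0.002, 0, 0, 0, 0, 0.03], [0, 0, 0, 0, 0, 0, 0.03]]]}}

```text
time_s: 7.1
position: [0.5077, -0.0408, 0.055]
ee_rot: [[0.182, 0.983, 0.0], [0.983, -0.182, -0.0], [-0.0, 0.0, -1.0]]
ft_force: [-0.1, -0.2, -2.3]
finger_gap: 0.044
```

Request:
{"method": "move_arm", "body": {"series": [[[0, 0.002, 0, 0, 0, 0, 0.03], [0, 0, 0, 0, 0, 0, 0.03]]]}}

```text
time_s: 7.3
position: [0.508, -0.0409, 0.0546]
ee_rot: [[0.182, 0.983, -0.003], [0.983, -0.182, 0.0], [-0.0, -0.003, -1.0]]
ft_force: [-4.0, 1.7, -1.6]
finger_gap: 0.044
```

```bash
python3 go.py .507 -.0406 .055 1.389
```

```text
t 7.3 shift [ 0.0001 -0.0011 -0.0004] turn_z -0.0014 pos [ 0.508  -0.0409  0.0546] F [-4.   1.7 -1.6] gap 0.044 tilt [-0.003  0.    -1.   ]
```

Request:
{"method": "move_arm", "body": {"series": [[[0, 0.001, 0.001, 0, 0, 0, 0.03], [0, 0, 0.001, 0, 0, 0, 0.03], [0, 0, 0, 0, 0, 0, 0.03]]]}}

```text
time_s: 7.6
position: [0.508, -0.0409, 0.0529]
ee_rot: [[0.182, 0.983, -0.004], [0.983, -0.182, 0.0], [-0.0, -0.004, -1.0]]
ft_force: [-8.2, 2.6, 6.8]
finger_gap: 0.0441
```

Run:
```python
from fit import *
C={n:cam(n) for n in("top","side")}
print(ctrl.get_obs()["ft_force"],ctrl.get_obs()["position"])
for t in("rail_patch","press_bed","rail"):
  for n in C: print(t,n,[(np.round(l["point"],1).tolist(),round(l["confidence"],2)) for l in spotter.landmark_of(n,t)[:3]])
c,s=C["top"],C["side"]
cv2.imwrite("pics/e.png",np.hstack([cv2.resize(c["img"][160:230,260:330],(400,400)),cv2.resize(s["img"][200:270,260:330],(400,400))]))
```

```text
[-10.0743093    2.46110986   5.92176708] [ 0.50803863 -0.04093237  0.05291205]
rail_patch top [([206.9, 307.7], 0.73)]
rail_patch side [([204.6, 164.4], 0.92), ([320.6, 229.8], 0.9), ([157.1, 242.1], 0.62)]
press_bed top []
press_bed side [([320.5, 235.6], 0.9), ([220.1, 195.2], 0.52)]
rail top [([211.5, 287.3], 0.65), ([103.4, 195.9], 0.65)]
rail side [([177.9, 246.4], 0.94), ([200.1, 177.3], 0.66), ([301.9, 243.0], 0.6)]
```

View pics/e.png

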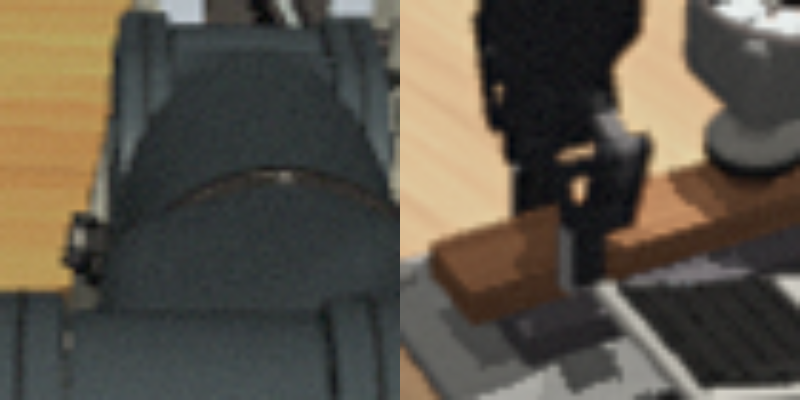

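The rail lies on the bed against the back stop, and the force agrees (about -10 N along x). Releasing now.

Request:
{"method": "move_arm", "body": {"series": [[[0, -0.002, 0, 0, 0, 0, 0.03], [0, 0, 0, 0, 0, 0, 0.06], [0, 0, 0, 0, 0, 0, 0.07], [0, 0, 0, 0, 0, 0, 0.07], [0, 0, -0.02, 0, 0, 0, 0.07], [0, -0.01, -0.04, 0, 0, 0, 0.07], [0, -0.02, -0.04, 0, 0, 0, 0.07], [0, 0, -0.05, 0, 0, 0, 0.07], [0.045, 0, -0.02, 0, 0, 0, 0.07], [0.05, 0, 0, 0, 0, 0, 0.07]]]}}

```text
time_s: 9.0
position: [0.4985, 0.0574, 0.227]
ee_rot: [[0.187, 0.982, 0.008], [0.982, -0.187, 0.001], [0.002, 0.007, -1.0]]
ft_force: [1.9, 0.2, -0.5]
finger_gap: 0.0702
```

Request:
{"method": "move_arm", "body": {"series": [[[0.05, 0, 0, 0, 0, 0, 0.05], [0.05, 0, 0, 0, 0, 0, 0.05], [0.05, 0, 0, 0, 0, 0, 0.05], [0, 0, 0, 0, 0, 0, 0.05], [0, 0, 0, 0, 0, 0, 0.05]]]}}

```text
time_s: 9.5
position: [0.5235, 0.2067, 0.2226]
ee_rot: [[0.18, 0.984, -0.0], [0.984, -0.18, -0.0], [-0.0, -0.0, -1.0]]
ft_force: [-0.2, -0.9, -0.3]
finger_gap: 0.05
```

Run:
```python
from fit import *
C={n:cam(n) for n in("top","side")};G=grads(C)
print(ctrl.get_obs()["position"],ctrl.get_obs()["ft_force"])
for t in("rail_patch","press_bed"):
  for n in C: print(t,n,[(np.round(l["point"],1).tolist(),round(l["confidence"],2)) for l in spotter.landmark_of(n,t)[:4]])
yw=-.182;a=np.array([np.cos(yw),np.sin(yw)]);c0=np.array([.566,-.0515])-.02*a
segs=[((-.1,-.0225,.05),(-.1,.0225,.05)),((-.1,.0225,.05),(-.0,.0225,.05)),((-.1,-.0225,.05),(-.0,-.0225,.05))]
print("pred",c0)
for k in(["top"],["side"],["top","side"]): 
  K={n:C[n] for n in k};print(k,fit(K,G,segs,[*c0,yw]),fit(K,G,[((-.1,.04,.03),(-.02,.04,.03)),((-.1,-.04,.03),(-.02,-.04,.03)),((-.1,-.04,.03),(-.1,-.0225,.03))],[.566,-.0515,yw]))
c,s=C["top"],C["side"]
cv2.imwrite("pics/f.png",np.hstack([cv2.resize(c["img"][150:230,260:340],(400,400),interpolation=cv2.INTER_CUBIC),cv2.resize(s["img"][190:270,270:350],(400,400),interpolation=cv2.INTER_CUBIC)]))
```

```text
[0.52363663 0.2041344  0.22285335] [-0.56806285 -1.00125265 -0.13997595]
rail_patch top [([299.0, 179.7], 0.97), ([87.5, 177.1], 0.93)]
rail_patch side [([156.7, 242.7], 0.84), ([205.5, 164.7], 0.81), ([320.3, 229.3], 0.6)]
press_bed top [([300.9, 176.2], 0.66), ([298.9, 178.4], 0.24)]
press_bed side []
pred [ 0.54633033 -0.04788006]
['top'] (array([ 0.54338097, -0.0438096 , -0.15813576]), np.float64(120.18435668945312)) (array([ 0.56622996, -0.05104037, -0.17413957]), np.float64(157.33949279785156))
['side'] (array([ 0.55135213, -0.04932735, -0.15374867]), np.float64(189.94566345214844)) (array([ 0.55343781, -0.05702535, -0.00500551]), np.float64(203.45359802246094))
['top', 'side'] (array([ 0.5425281 , -0.04922403, -0.18990838]), np.float64(290.85272216796875)) (array([ 0.57190082, -0.04994171, -0.13506644]), np.float64(258.0059814453125))
```

View pics/f.png

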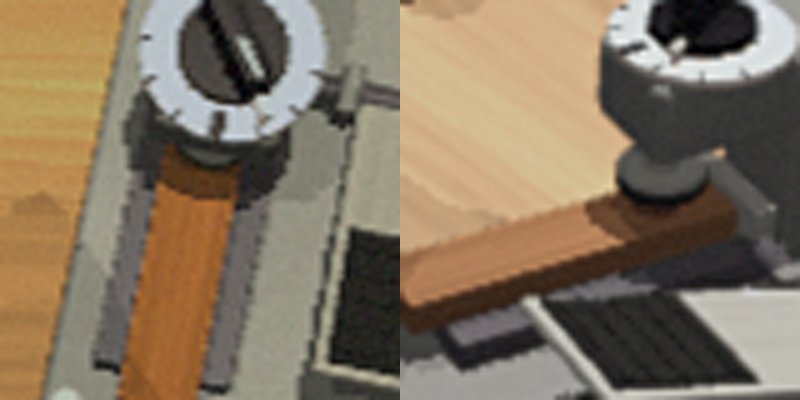

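```bash
cat > edge.py <<'E'
from fit import *
def prof(c,p,z,x0,x1,ch):
    ys=np.arange(-.06,.06,.0005);xs=np.linspace(x0,x1,25)
    Y,X=np.meshgrid(ys,xs);W=world(p,np.stack([X.ravel(),Y.ravel(),np.full(X.size,z)],1))
    v=W@np.array(c["R"]).T+np.array(c["t"]);m=np.stack([c["fx"]*v[:,0]/v[:,2]+c["cx"],c["fy"]*v[:,1]/v[:,2]+c["cy"]],1).astype(np.float32)
    im=ch(c["img"].astype(np.float32)); return ys,cv2.remap(im,m[:,:1],m[:,1:],cv2.INTER_LINEAR).reshape(X.shape).mean(0)
def cross(ys,f,lo,hi):
    d=np.gradient(cv2.GaussianBlur(f.reshape(1,-1),(0,0),2).ravel());k=(ys>lo)&(ys<hi);w=np.abs(d[k]);w=np.clip(w-.4*w.max(),0,None);return 1e3*(w*ys[k]).sum()/w.sum()
E
python3 - <<'E'
from edge import *
cs=[cam("top") for _ in range(4)];c=cs[0];c["img"]=np.mean([q["img"] for q in cs],0)
p=[.566,-.0515,-.182]
rb=lambda i:i[...,2]-i[...,0]; g=lambda i:i.mean(2)
for x0,x1 in((-.09,-.065),(-.065,-.04),(-.04,-.02)):
    y,f=prof(c,p,.05,x0,x1,rb); r=[cross(y,f,-.033,-.014),cross(y,f,.014,.033)]
    y,f2=prof(c,p,.03,x0,x1,g); b=[cross(y,f2,-.047,-.033),cross(y,f2,.033,.047)]
    print(x0,"rail",np.round(r,1),round(np.mean(r),2),"bed",np.round(b,1),round(np.mean(b),2))
for n in ("x",):
    y,f=prof(c,p,.03,-.09,-.04,g);print(f[::6].round().astype(int))
E
python3 go.py .633 -.0633 .25 1.986
```

```text
-0.09 rail [-20.9  23.4] 1.27 bed [-41.   41.6] 0.3
-0.065 rail [-20.6  23.9] 1.64 bed [-41.3  41.8] 0.25
-0.04 rail [-20.2  24.4] 2.1 bed [-41.3  41.4] 0.04
[147 147 147 147 147 146 130 103 102 105 105 102  90  92  98  96 101 105
 104 104 105 104 104 103  99  96  97  97  93  97  98  96  95  95 115 133
 132 132 132 132]
t 10.0 shift [-0.2438  0.1566 -0.0269] turn_z -0.5993 pos [0.5237 0.205  0.2231] F [ 0.2 -0.9 -0.3] gap 0.0497 tilt [ 0.  0. -1.]
```

Relative to the bed, the rail is about 1–2 mm to the left and turned by about 0.02 rad. I'll set the dial first, then regrasp and straighten the rail.

Request:
{"method": "move_arm", "body": {"series": [[[-0.04, 0.026, -0.027, 0, 0, 0, 0.05], [-0.04, 0.026, 0, 0, 0, 0, 0.05], [-0.041, 0.026, 0, 0, 0, 0, 0.05], [-0.041, 0.026, 0, 0, 0, 0, 0.05], [-0.041, 0.026, 0, 0, 0, 0, 0.05], [-0.041, 0.027, 0, 0, 0, 0, 0.05], [0, 0, 0, 0, 0, -0.149, 0.05], [0, 0, 0, 0, 0, -0.149, 0.05], [0, 0, 0, 0, 0, -0.149, 0.05], [0, 0, 0, 0, 0, -0.149, 0.05]]]}}

```text
time_s: 11.0
position: [0.6318, -0.0595, 0.2475]
ee_rot: [[-0.406, 0.914, -0.0], [0.914, 0.406, 0.0], [0.0, -0.0, -1.0]]
ft_force: [0.1, -0.7, 0.3]
finger_gap: 0.0505
```

Request:
{"method": "move_arm", "body": {"series": [[[0, 0, 0, 0, 0, 0, 0.05], [0, 0, 0, 0, 0, 0, 0.05]]]}}

```text
time_s: 11.2
position: [0.6318, -0.0595, 0.2476]
ee_rot: [[-0.397, 0.918, -0.0], [0.918, 0.397, 0.0], [0.0, 0.0, -1.0]]
ft_force: [0.2, -0.3, 0.4]
finger_gap: 0.0503
```

```bash
python3 go.py .633 -.0633 .186 1.986
```

```text
t 11.2 shift [-0.004  -0.0005  0.0616] turn_z -0.0072 pos [ 0.6318 -0.0595  0.2476] F [ 0.2 -0.3  0.4] gap 0.0503 tilt [-0.  0. -1.]
```

Request:
{"method": "move_arm", "body": {"series": [[[-0.004, -0.0005, 0.02, 0, 0, -0.007, 0.05], [0, 0, 0.025, 0, 0, 0, 0.05], [0, 0, 0.015, 0, 0, 0, 0.05], [0, 0, 0, 0, 0, 0, 0.05], [0, 0, 0, 0, 0, 0, 0.02], [0, 0, 0, 0, 0, 0, 0.008], [0, 0, 0, 0, 0, 0, 0.008], [0, 0, 0, 0, 0, 0, 0.008], [0, 0, 0, 0, 0, 0, 0.008]]], "squeeze": 25}}

```text
time_s: 12.1
position: [0.6339, -0.0636, 0.1889]
ee_rot: [[-0.407, 0.914, 0.003], [0.914, 0.407, -0.001], [-0.002, 0.002, -1.0]]
ft_force: [0.1, -1.8, 5.6]
finger_gap: 0.0157
```

```bash
python3 go.py .633 -.0633 .186 1.389
```

```text
t 12.1 shift [ 0.0006 -0.0007  0.0029] turn_z 0.6007 pos [ 0.6339 -0.0636  0.1889] F [ 0.1 -1.8  5.6] gap 0.0157 tilt [ 0.003 -0.001 -1.   ]
```

Request:
{"method": "move_arm", "body": {"series": [[[0, 0, -0.001, 0, 0, 0.1, 0.008], [0, 0, 0, 0, 0, 0.1, 0.008], [0, 0, 0, 0, 0, 0.1, 0.008], [0, 0, 0, 0, 0, 0.1, 0.008], [0, 0, 0, 0, 0, 0.1, 0.008], [0, 0, 0, 0, 0, 0.1, 0.008], [0, 0, 0, 0, 0, 0, 0.008], [0, 0, 0, 0, 0, 0, 0.008]]]}}

```text
time_s: 12.9
position: [0.6341, -0.0651, 0.189]
ee_rot: [[0.181, 0.983, 0.003], [0.983, -0.181, -0.002], [-0.002, 0.003, -1.0]]
ft_force: [4.4, -6.5, -1.8]
finger_gap: 0.0151
```

```bash
python3 go.py .633 -.0633 .186 1.389
```

```text
t 12.9 shift [ 0.0015 -0.0014  0.003 ] turn_z -0.0005 pos [ 0.6341 -0.0651  0.189 ] F [ 4.4 -6.5 -1.8] gap 0.0151 tilt [ 0.003 -0.002 -1.   ]
```

Request:
{"method": "move_arm", "body": {"series": [[[0.0015, -0.001, 0, 0, 0, 0, 0.008], [0, 0, 0, 0, 0, 0, 0.03], [0, 0, 0, 0, 0, 0, 0.05], [0, 0, -0.02, 0, 0, 0, 0.05], [0, 0, -0.045, 0, 0, 0, 0.05], [0.05, -0.01, -0.01, 0, 0, 0, 0.05], [0.05, -0.02, 0, 0, 0, 0, 0.05], [0.05, -0.02, 0, 0, 0, 0, 0.05], [0.04, -0.03, 0, 0, 0, 0, 0.05], [0, 0, 0, 0, 0, 0, 0.05]]]}}

```text
time_s: 13.9
position: [0.5857, 0.1399, 0.2634]
ee_rot: [[0.168, 0.986, -0.002], [0.986, -0.168, 0.005], [0.005, -0.003, -1.0]]
ft_force: [0.7, -1.1, -0.6]
finger_gap: 0.05
```

Run:
```python
from h import *
C={n:cam(n) for n in("top","side")}
print(ctrl.get_obs()["position"])
cs=C["top"];ax=np.array([.633,-.0633])
for t in("dial_pointer","dial_zero"):
  for n in C:
    for l in spotter.landmark_of(n,t)[:1]:
        d=onz(C[n],l["point"],.156)[:2]-ax; print(t,n,np.round(l["point"],1),np.hypot(*d),np.arctan2(-d[1],-d[0]))
c,s=C["top"],C["side"]
cv2.imwrite("pics/g.png",np.hstack([cv2.resize(q["img"][r:r+44,x:x+44],(400,400),interpolation=cv2.INTER_CUBIC) for q,r,x in((c,138,284),(s,172,308))]))
```

```text
[0.58844227 0.13233158 0.26346735]
dial_pointer top [302.  170.9] 0.03517045268009652 -0.3058996321342432
dial_pointer side [315.2 197.3] 0.04136188712352243 -0.36732537068552457
dial_zero top [303.6 173.6] 0.04122583712727292 -0.15140598829030805
dial_zero side [315.5 196. ] 0.038842622931310716 -0.5285298850167512
```

View pics/g.png

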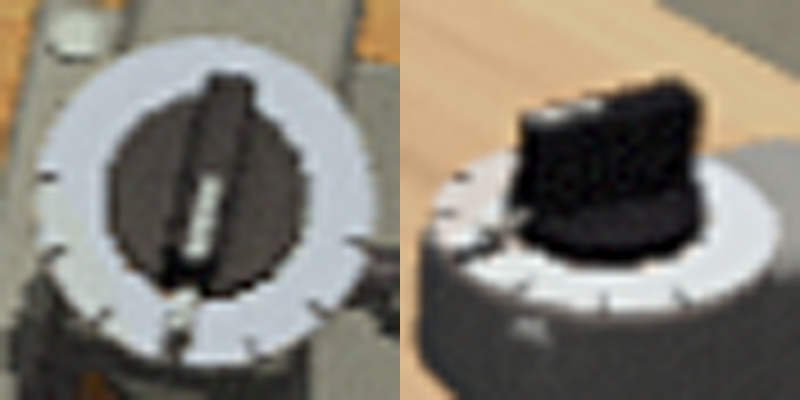

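The pointer tip lies on the broad zero tick: tip at (182,310) and tick at (178,345) in the left panel. Now I'll regrasp and straighten the rail.

```bash
python3 go.py .5055 -.0413 .2 1.372
```

```text
t 14.2 shift [-0.1825 -0.0519  0.0633] turn_z 0.0161 pos [0.5897 0.1287 0.2632] F [-0.6 -0.8  0.1] gap 0.0498 tilt [ 0.    -0.001 -1.   ]
```

Request:
{"method": "move_arm", "body": {"series": [[[-0.03, -0.026, 0, 0, 0, 0.016, 0.07], [-0.03, -0.026, 0, 0, 0, 0, 0.07], [-0.04, 0, 0, 0, 0, 0, 0.07], [-0.042, 0, 0, 0, 0, 0, 0.07], [-0.04, 0, 0, 0, 0, 0, 0.07], [0, 0, 0.03, 0, 0, 0, 0.07], [0, 0, 0.04, 0, 0, 0, 0.07], [0, 0, 0.04, 0, 0, 0, 0.07], [0, 0, 0, 0, 0, 0, 0.07], [0, 0, 0, 0, 0, 0, 0.07]]], "squeeze": 40}}

```text
time_s: 15.2
position: [0.5032, -0.0394, 0.1536]
ee_rot: [[0.197, 0.98, -0.001], [0.98, -0.197, -0.0], [-0.0, -0.001, -1.0]]
ft_force: [-0.5, 0.4, 0.2]
finger_gap: 0.0697
```

```bash
python3 go.py .5055 -.0413 .054 1.372
```

```text
t 15.2 shift [-0.0014  0.0028  0.0996] turn_z 0.0009 pos [ 0.5032 -0.0394  0.1536] F [-0.5  0.4  0.2] gap 0.0697 tilt [-0.001 -0.    -1.   ]
```

Request:
{"method": "move_arm", "body": {"series": [[[-0.0015, 0.003, 0.04, 0, 0, 0.001, 0.07], [0, 0, 0.04, 0, 0, 0, 0.07], [0, 0, 0.018, 0, 0, 0, 0.07], [0, 0, 0, 0, 0, 0, 0.07], [0, 0, 0, 0, 0, 0, 0.05], [0, 0, 0, 0, 0, 0, 0.035], [0, 0, 0, 0, 0, 0, 0.03], [0, 0, 0, 0, 0, 0, 0.03], [0, 0, 0, 0, 0, 0, 0.03]]]}}

```text
time_s: 16.1
position: [0.5074, -0.0407, 0.0577]
ee_rot: [[0.196, 0.981, 0.004], [0.981, -0.196, -0.0], [0.001, 0.004, -1.0]]
ft_force: [-0.5, 0.3, 6.9]
finger_gap: 0.0437
```

```bash
python3 go.py .5068 -.0415 .054 1.372
```

```text
t 16.1 shift [-0.0009 -0.0004  0.0037] turn_z 0.0016 pos [ 0.5074 -0.0407  0.0577] F [-0.5  0.3  6.9] gap 0.0437 tilt [ 0.004 -0.    -1.   ]
```

Request:
{"method": "move_arm", "body": {"series": [[[-0.001, 0.002, 0, 0, 0, 0.0015, 0.03], [0, 0, 0, 0, 0, 0, 0.03], [0, 0.001, 0, 0, 0, 0, 0.03], [0, 0, 0, 0, 0, 0, 0.03]]]}}

```text
time_s: 16.5
position: [0.5075, -0.0408, 0.0577]
ee_rot: [[0.196, 0.981, -0.001], [0.981, -0.196, 0.001], [0.001, -0.001, -1.0]]
ft_force: [-9.3, 5.4, 16.5]
finger_gap: 0.0439
```

```bash
python3 go.py .5068 -.0415 .054 1.372
```

```text
t 16.5 shift [-0.0008 -0.0005  0.0037] turn_z 0.0015 pos [ 0.5075 -0.0408  0.0577] F [-9.3  5.4 16.5] gap 0.0439 tilt [-0.001  0.001 -1.   ]
```

Request:
{"method": "move_arm", "body": {"series": [[[0, -0.003, -0.004, 0, 0, 0, 0.03], [0, 0, 0, 0, 0, 0, 0.03], [0, 0, 0, 0, 0, 0, 0.03]]]}}

```text
time_s: 16.8
position: [0.5064, -0.0417, 0.0602]
ee_rot: [[0.198, 0.98, 0.002], [0.98, -0.198, -0.0], [0.0, 0.002, -1.0]]
ft_force: [-0.3, 0.3, -2.2]
finger_gap: 0.0442
```

```bash
python3 go.py .5068 -.0415 .054 1.372
```

```text
t 16.8 shift [0.0003 0.0004 0.0062] turn_z -0.0002 pos [ 0.5064 -0.0417  0.0602] F [-0.3  0.3 -2.2] gap 0.0442 tilt [ 0.002 -0.    -1.   ]
```

Request:
{"method": "move_arm", "body": {"series": [[[0, 0.001, 0.0015, 0, 0, 0, 0.03], [0, 0.001, 0.0005, 0, 0, 0, 0.03], [0, 0, 0, 0, 0, 0, 0.03]]]}}

```text
time_s: 17.1
position: [0.5072, -0.0419, 0.0577]
ee_rot: [[0.198, 0.98, -0.001], [0.98, -0.198, 0.0], [-0.0, -0.001, -1.0]]
ft_force: [-5.5, 1.4, 13.6]
finger_gap: 0.0441
```

```bash
python3 go.py .5068 -.0415 .054 1.372
```

```text
t 17.1 shift [ 0.0003 -0.0005  0.0037] turn_z -0.0002 pos [ 0.5072 -0.0419  0.0577] F [-5.5  1.4 13.6] gap 0.0441 tilt [-0.001  0.    -1.   ]
```

Request:
{"method": "move_arm", "body": {"series": [[[0, -0.0005, -0.0005, 0, 0, 0, 0.03], [0, 0, 0, 0, 0, 0, 0.06], [0, 0, 0, 0, 0, 0, 0.07], [0, 0, 0, 0, 0, 0, 0.07], [0, 0, -0.02, 0, 0, 0, 0.07], [0, -0.01, -0.04, 0, 0, 0, 0.07], [0, -0.02, -0.04, 0, 0, 0, 0.07], [0, 0, -0.05, 0, 0, 0, 0.07], [0.045, 0, -0.02, 0, 0, 0, 0.07], [0.05, 0, 0, 0, 0, 0, 0.07]]]}}

```text
time_s: 18.1
position: [0.4983, 0.0567, 0.2315]
ee_rot: [[0.202, 0.979, 0.007], [0.979, -0.202, 0.001], [0.002, 0.007, -1.0]]
ft_force: [3.5, 0.3, -0.2]
finger_gap: 0.0699
```

Request:
{"method": "move_arm", "body": {"series": [[[0.05, 0, 0, 0, 0, 0, 0.03], [0.05, 0, 0, 0, 0, 0, 0], [0.05, 0, 0, 0, 0, 0, 0], [0, 0, 0, 0, 0, 0, 0], [0, 0, 0, 0, 0, 0, 0]]]}}

```text
time_s: 18.6
position: [0.5257, 0.2055, 0.2271]
ee_rot: [[0.195, 0.981, -0.001], [0.981, -0.195, -0.0], [-0.001, -0.001, -1.0]]
ft_force: [0.7, -0.9, 0.3]
finger_gap: 0.0004
```

```bash
python3 - <<'E'
from edge import *
cs=[cam("top") for _ in range(4)];c=dict(cs[0]);c["img"]=np.mean([q["img"] for q in cs],0)
s=cam("side")
p=[.566,-.0515,-.182]
rb=lambda i:i[...,2]-i[...,0]; g=lambda i:i.mean(2)
for x0,x1 in((-.09,-.065),(-.065,-.04),(-.04,-.02)):
    y,f=prof(c,p,.05,x0,x1,rb); r=[cross(y,f,-.033,-.014),cross(y,f,.014,.033)]
    y,f2=prof(c,p,.03,x0,x1,g); b=[cross(y,f2,-.047,-.033),cross(y,f2,.033,.047)]
    print(x0,"rail",np.round(r,1),round(np.mean(r),2),"bed",np.round(b,1),round(np.mean(b),2))
C={"top":cs[0],"side":s}
for n in C:
  for l in spotter.landmark_of(n,"pedal_tread")[:2]: print(n,l["point"],l["confidence"])
L=[spotter.landmark_of(n,"pedal_tread")[0]["point"] for n in C];print(tri(list(C.values()),L))
cv2.imwrite("pics/i.png",np.hstack([cv2.resize(c["img"].astype(np.uint8)[145:245,255:355],(400,400),interpolation=cv2.INTER_CUBIC),cv2.resize(s["img"][190:270,270:350],(400,400),interpolation=cv2.INTER_CUBIC)]))
E
python3 go.py .4918 -.168 .2 1.389
```

```text
-0.09 rail [-22.   22.3] 0.15 bed [-41.   41.7] 0.32
-0.065 rail [-21.8  22.6] 0.43 bed [-41.3  41.8] 0.23
-0.04 rail [-21.6  22.9] 0.64 bed [-41.2  41.5] 0.12
top [340.6, 215.9] 0.75
side [313.0, 260.1] 0.63
(array([ 0.49399637, -0.16644028,  0.06960394]), np.float64(0.0016936739360221336))
t 19.05 shift [-0.3711  0.0401  0.0279] turn_z -0.018 pos [0.5262 0.2037 0.2279] F [ 0.5  0.1 -0.4] gap -0.0004 tilt [ 0.  0. -1.]
```

View pics/i.png

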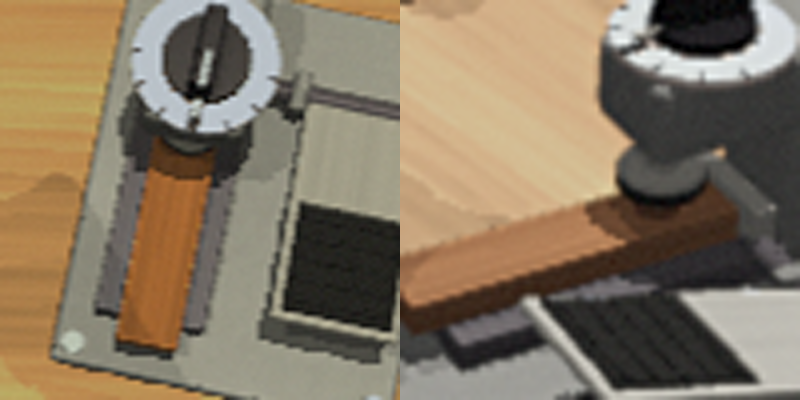

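Rail centring is now within about 1 mm of the bed's midline along its length, and it is against the stop. The pointer stays on zero. The tread sits at about press (-50,-126), as it should. Moving to the pedal with the fingers shut.

Request:
{"method": "move_arm", "body": {"series": [[[-0.046, 0.005, 0, 0, 0, -0.018, 0], [-0.046, 0.005, 0, 0, 0, 0, 0], [-0.046, 0.005, 0, 0, 0, 0, 0], [-0.046, 0.005, 0, 0, 0, 0, 0], [-0.046, 0.005, 0, 0, 0, 0, 0], [-0.046, 0.005, 0, 0, 0, 0, 0], [-0.046, 0.005, 0, 0, 0, 0, 0], [-0.046, 0.005, 0, 0, 0, 0, 0], [0, 0, 0, 0, 0, 0, 0], [0, 0, 0, 0, 0, 0, 0]]]}}

```text
time_s: 20.05
position: [0.498, -0.1661, 0.2277]
ee_rot: [[0.183, 0.983, 0.0], [0.983, -0.183, 0.0], [0.0, 0.0, -1.0]]
ft_force: [1.1, 0.3, -0.2]
finger_gap: -0.0001
```

```bash
python3 go.py .494 -.1664 .11 1.389
```

```text
t 20.05 shift [-0.0011 -0.0039  0.1177] turn_z -0.0022 pos [ 0.498  -0.1661  0.2277] F [ 1.1  0.3 -0.2] gap -0.0001 tilt [ 0.  0. -1.]
```

Request:
{"method": "move_arm", "body": {"series": [[[-0.001, -0.004, 0.04, 0, 0, 0, 0], [0, 0, 0.04, 0, 0, 0, 0], [0, 0, 0.038, 0, 0, 0, 0], [0, 0, 0.01, 0, 0, 0, 0], [0, 0, 0.008, 0, 0, 0, 0], [0, 0, 0.008, 0, 0, 0, 0], [0, 0, 0, 0, 0, 0, 0]]]}}

```text
time_s: 20.75
position: [0.495, -0.1647, 0.0842]
ee_rot: [[0.179, 0.984, 0.001], [0.984, -0.179, 0.0], [0.0, 0.001, -1.0]]
ft_force: [-1.0, 1.8, 3.9]
finger_gap: 0.0002
```

Request:
{"method": "move_arm", "body": {"series": [[[0, 0, 0.006, 0, 0, 0, 0], [0, 0, 0.006, 0, 0, 0, 0], [0, 0, 0, 0, 0, 0, 0]]]}}

```text
time_s: 21.05
position: [0.4945, -0.1651, 0.0724]
ee_rot: [[0.18, 0.984, 0.001], [0.984, -0.18, -0.0], [0.0, 0.001, -1.0]]
ft_force: [-2.8, 2.1, 5.9]
finger_gap: -0.0001
```

```bash
python3 go.py .494 -.1664 .056 1.389
```

```text
t 21.05 shift [-0.0014 -0.0003  0.0164] turn_z 0.001 pos [ 0.4945 -0.1651  0.0724] F [-2.8  2.1  5.9] gap -0.0001 tilt [ 0.001 -0.    -1.   ]
```

Request:
{"method": "move_arm", "body": {"series": [[[0, 0, 0.006, 0, 0, 0, 0], [0, 0, 0.006, 0, 0, 0, 0], [0, 0, 0.003, 0, 0, 0, 0], [0, 0, 0, 0, 0, 0, 0]]]}}

```text
time_s: 21.45
position: [0.4938, -0.1651, 0.0575]
ee_rot: [[0.18, 0.984, -0.001], [0.984, -0.18, 0.0], [-0.0, -0.001, -1.0]]
ft_force: [-5.5, 1.7, 10.9]
finger_gap: 0.0002
```

Request:
{"method": "move_arm", "body": {"series": [[[0, 0, 0.002, 0, 0, 0, 0], [0, 0, 0, 0, 0, 0, 0]]]}}

```text
time_s: 21.65
position: [0.4937, -0.1651, 0.0558]
ee_rot: [[0.18, 0.984, -0.001], [0.984, -0.18, 0.0], [0.0, -0.001, -1.0]]
ft_force: [-4.8, 1.7, 11.5]
finger_gap: -0.0001
```

Request:
{"method": "move_arm", "body": {"series": [[[0, 0, 0.001, 0, 0, 0, 0], [0, 0, 0, 0, 0, 0, 0]]]}}

```text
time_s: 21.85
position: [0.4937, -0.1651, 0.0555]
ee_rot: [[0.18, 0.984, -0.0], [0.984, -0.18, 0.0], [0.0, -0.0, -1.0]]
ft_force: [-7.9, 3.1, 20.4]
finger_gap: 0.0001
```

The force rose from 11.5 N to 20.4 N while the position stalled at z = 0.0555, so the pedal is on its stop. Holding.

Request:
{"method": "move_arm", "body": {"series": [[[0, 0, 0.0004, 0, 0, 0, 0], [0, 0, 0, 0, 0, 0, 0], [0, 0, 0, 0, 0, 0, 0], [0, 0, 0, 0, 0, 0, 0], [0, 0, 0, 0, 0, 0, 0], [0, 0, 0, 0, 0, 0, 0], [0, 0, 0, 0, 0, 0, 0], [0, 0, 0, 0, 0, 0, 0], [0, 0, 0, 0, 0, 0, 0], [0, 0, 0, 0, 0, 0, 0]]]}}

```text
time_s: 22.85
position: [0.4937, -0.1651, 0.0554]
ee_rot: [[0.18, 0.984, 0.0], [0.984, -0.18, 0.0], [0.0, 0.0, -1.0]]
ft_force: [-8.6, 3.1, 23.0]
finger_gap: 0.0001
```

Request:
{"method": "move_arm", "body": {"series": [[[0, 0, 0, 0, 0, 0, 0], [0, 0, 0, 0, 0, 0, 0], [0, 0, 0, 0, 0, 0, 0], [0, 0, 0, 0, 0, 0, 0], [0, 0, 0, 0, 0, 0, 0], [0, 0, 0, 0, 0, 0, 0], [0, 0, 0, 0, 0, 0, 0], [0, 0, 0, 0, 0, 0, 0], [0, 0, 0, 0, 0, 0, 0], [0, 0, 0, 0, 0, 0, 0]]]}}

```text
time_s: 23.85
position: [0.4937, -0.1651, 0.0554]
ee_rot: [[0.18, 0.984, 0.0], [0.984, -0.18, 0.0], [0.0, 0.0, -1.0]]
ft_force: [-8.4, 3.8, 24.1]
finger_gap: -0.0004
```

Run:
```python
from h import *
s=cam("side");print(ctrl.get_obs()["ft_force"],ctrl.get_obs()["position"])
cv2.imwrite("pics/j.png",cv2.resize(s["img"][180:280,260:400],(784,560),interpolation=cv2.INTER_CUBIC))
```

```text
[-7.62290261  3.70292356 23.85619803] [ 0.4936736  -0.16508209  0.05535796]
```

View pics/j.png

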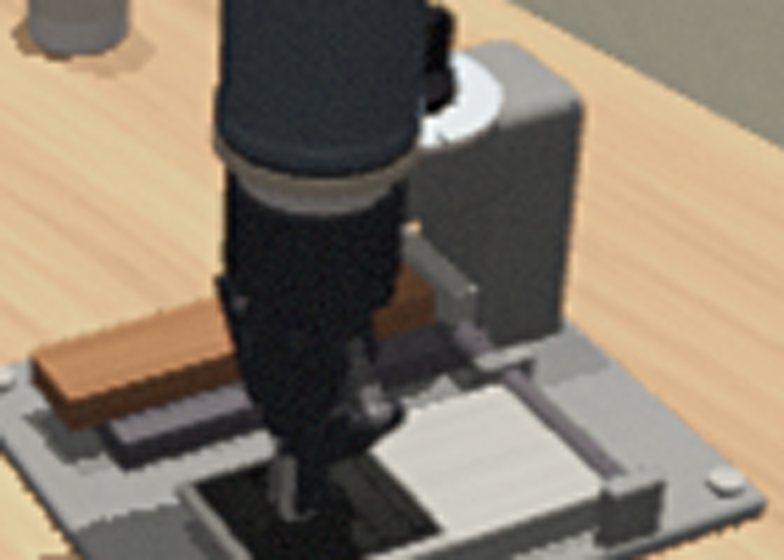

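Request:
{"method": "move_arm", "body": {"series": [[[0, 0, 0, 0, 0, 0, 0], [0, 0, 0, 0, 0, 0, 0], [0, 0, 0, 0, 0, 0, 0], [0, 0, 0, 0, 0, 0, 0], [0, 0, 0, 0, 0, 0, 0]]]}}

```text
time_s: 24.4
position: [0.4937, -0.1651, 0.0554]
ee_rot: [[0.18, 0.984, 0.0], [0.984, -0.18, 0.0], [0.0, 0.0, -1.0]]
ft_force: [-8.8, 3.3, 23.4]
finger_gap: 0.0001
```

The pedal plate is level at its stop, and the rail lies in place on the bed under the head. It has been held for about 2.5 s, so I'll release it gently and clear away.

Request:
{"method": "move_arm", "body": {"series": [[[0, 0, -0.01, 0, 0, 0, 0], [0, 0, -0.012, 0, 0, 0, 0], [0, 0, -0.012, 0, 0, 0, 0], [0, 0, -0.012, 0, 0, 0, 0], [0, 0, -0.03, 0, 0, 0, 0], [0, 0, -0.05, 0, 0, 0, 0], [0, 0, -0.05, 0, 0, 0, 0], [0, 0, 0, 0, 0, 0, 0]]]}}

```text
time_s: 25.2
position: [0.4964, -0.1661, 0.2358]
ee_rot: [[0.18, 0.984, 0.009], [0.984, -0.18, -0.002], [-0.001, 0.009, -1.0]]
ft_force: [0.3, -0.3, -0.4]
finger_gap: -0.0005
```

Request:
{"method": "move_arm", "body": {"series": [[[0.046, -0.005, 0, 0, 0, 0, 0], [0.046, -0.005, 0, 0, 0, 0, 0], [0.046, -0.005, 0, 0, 0, 0, 0], [0.046, -0.005, 0, 0, 0, 0, 0], [0.046, -0.005, 0, 0, 0, 0, 0], [0.046, -0.005, 0, 0, 0, 0, 0], [0.046, -0.005, 0, 0, 0, 0, 0], [0.046, -0.005, 0, 0, 0, 0, 0], [0, 0, 0, 0, 0, 0, 0], [0, 0, 0, 0, 0, 0, 0]]]}}

```text
time_s: 26.2
position: [0.5202, 0.2049, 0.229]
ee_rot: [[0.177, 0.984, -0.002], [0.984, -0.177, -0.001], [-0.001, -0.001, -1.0]]
ft_force: [-0.5, 0.4, -0.5]
finger_gap: 0.0002
```

Run:
```python
from edge import *
c=cam("top");s=cam("side");o=ctrl.get_obs();print(o["time_s"],o["position"],o["ft_force"])
p=[.566,-.0515,-.182];rb=lambda i:i[...,2]-i[...,0]
for x0,x1 in((-.09,-.065),(-.065,-.04),(-.04,-.02)):
    y,f=prof(c,p,.05,x0,x1,rb);print(np.round([cross(y,f,-.033,-.014),cross(y,f,.014,.033)],1))
C={"top":c,"side":s}
for t in("pedal_tread","glue_bottle","mallet"):
    try: print(t,tri(list(C.values()),[spotter.landmark_of(n,t)[0]["point"] for n in C]))
    except Exception as e: print(t,e)
cv2.imwrite("pics/k.png",np.hstack([cv2.resize(c["img"][140:240,255:355],(400,400),interpolation=cv2.INTER_CUBIC),cv2.resize(s["img"][170:290,250:370],(400,400),interpolation=cv2.INTER_CUBIC)]))
```

```text
26.3 [0.52078598 0.20259604 0.2292222 ] [-0.25545253 -0.27232806 -0.01241496]
[-22.   22.4]
[-21.8  22.7]
[-21.6  22.9]
pedal_tread (array([ 0.48604979, -0.16624347,  0.08223208]), np.float64(0.0005414507953240129))
glue_bottle list index out of range
mallet (array([ 0.43651794, -0.48630445,  0.00183193]), np.float64(0.002482097193205558))
```

View pics/k.png

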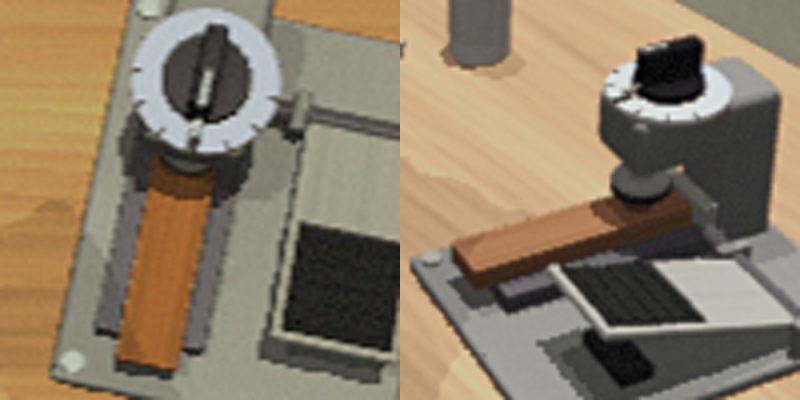

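The pedal is back up, the pad is raised, the rail has not moved, and the pointer is on the zero tick. Handing in.

```bash
python3 -c "
from station import ctrl
print(ctrl.close_job())"
```

```text
the job is handed in; nothing more can be done
None
```

The job is done and handed in at about 26 s of the 72 s allowed. The rail is on the press bed against the back stop, the dial is at zero, and the pedal has been pressed, held and let back up.

- **Rail:** After the first placing it sat about 1–2 mm to the left and was turned by about 0.02 rad, so I regrasped it and straightened it. In the last check its edges were within about 1 mm of the bed's midline. I put the patch about 1 mm off the pad's axis. That is extrapolated from the visible part of the rail, because the head hides the patch from the top camera.
- **Dial:** I turned it by about -0.6 rad. The last picture shows the pointer on the broad zero tick, within about 0.03 rad by eye. The network's pointer and zero readings disagreed with this (by about 0.16 rad), with the pointer and tick overlapping in the picture, and I trusted the enlarged picture instead.
- **Pedal:** It reached its stop, where the force rose from 11.5 to about 23 N while the height stayed put. I held it there for about 2.5 s. Afterwards the tread was back at about 82 mm and the pad was up, with the rail and pointer unmoved.
- **Things to leave alone:** The mallet measured at its starting place. The bottle was not found by the network in the last pictures, though it is partly visible and standing. I did not re-measure the chisel, but the arm did not come near it.

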